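Open the sprung lid of the parts washer and hold it below its balance point

ROBOT

A 7-joint arm with a two-finger parallel gripper is mounted at the origin on the work surface. World frame = base frame: x ahead of the robot, y to its left, z up, the work surface at z = 0. Lengths are in m, angles in rad, forces in N, time in s.
With the tool pointing down it reaches from about 0.425 to 0.875 m from the base axis. Payload 8.4 kg.
Tool frame: the origin (TCP) lies on the centre line of the jaws, within the pads' length; the fingertips stand manip.tcp_to_tips ahead of it and the grasp point (between the pads) lies 3 mm ahead of it (manip.tcp_to_tips is the distance from the TCP to the fingertips, in m); z points along the fingers, y is the direction in which the jaws open and shut (so a half turn about z gives the same grasp; the last joint's range is limited). The gripper opens to 87 mm and grips with 3 to 60 N. Pads are 19 mm wide; open, the fingers measure 117 mm over their backs; the gripper's body (75 mm by 190 mm) begins 51 mm behind the grasp point.
Start: joints at [-1.377, 0.333, 0.04, 1.465, -0.013, 1.343, -0.059], TCP at [0.188, 0.622, 0.245] pointing down, gripper open.
Joint ranges: [-2.58, 2.58], [-0.38, 2.09], [-1.3, 1.39], [0.25, 2.4], [-1.5, 4.64], [0.08, 2.09], [-2.65, 2.65]. Speed limits (rad/s): [2.22, 2.22, 2.79, 2.79, 3.14, 3.14, 3.14].

INTERFACE

Orientations are given as [roll, pitch, yaw] about the fixed x, y, z axes, in that order (R = Rz(yaw) Ry(pitch) Rx(roll)).
In Python, from bench import telemetry, vision, order, manip gives the robot as it stands.
- The arm moves only by the tool drive_tool, never from a script. Its argument "targets" is a list of rows, each an object of numbers: "x", "y", "z": the shift along the tool's x, y, z in cm; "rx", "ry", "rz": the turn, a rotation vector about the tool's x, y, z in rad; "fingers": the opening in per cent of the stroke, from 0 (shut) to 100 (fully open). In form: [{"x": .., "y": .., "z": .., "rx": .., "ry": .., "rz": .., "fingers": ..}, ...]. A call has 1 to 12 rows; each row shifts and turns the commanded pose from where the row before left it, along the tool's axes as they then stand; what a row does not reach is not made up. A row lasts 1/8 s, in which the tool goes at most 62.5 mm and 10.7 degrees, less where a joint would pass 70% of its speed; a pose out of reach is approached as far as the arm can. A call is refused whole if a number of a shift passes 6.25 or a number of a turn 0.188, either way. A call with a gripper value outside its range is refused whole. The fingers move at their own pace and stop on an object; "force" is the grip in N (left out, the last holds). Time passes only in rows, so rows that do not move let the fingers close. It gives the time, the measured TCP pose, the force and the opening at its end, in the units of the state.
- telemetry.state(): the state, without advancing time (a new reading comes with each control period).
- vision.snapshot(name): name is "scene" or "top"; returns the picture (400x640x3 uint8, red, green, blue); there is no depth.
- vision.get_calibration(name): a dict with "camera_matrix" (3x3 intrinsics, pixels), "k1" (the pictures are not rectified: a ray, as slopes to the right and down, at radius r is drawn at 1 + k1 r^2 times it, then the intrinsics apply), "rvec" (rotation vector, rad) and "tvec" (3), from world to camera coordinates, as OpenCV has them. Camera axes: x right, y down, z forward; pixel columns grow to the right and rows downward; lengths in m; the calibration is good to about 2 mm. A picture is of the moment at which its call begins. get_calibration takes no time and is no camera call.
- order.sign_off(): hands the job in, once; it reports no verdict.
The state is a dict: "time_s": time; "q": joint angles; "qd": joint speeds; "effort": joint torques, N m; "tool_pos": TCP position; "tcp_rot": TCP orientation; "contact_force": force on the tool from outside, world axes, zero at the start; "moment": the same for the moment, N m; "opening": finger opening in m.
Only numpy, scipy, OpenCV 4.12 (cv2) and the standard library are available. Lean on these libraries where they do the work, as an engineer would, in place of code of your own. Each camera call takes 0.05 s, during which the arm holds its last target. There are 200 camera calls.

TASK

Press the latch lever on the right-hand side of the blue parts washer (seen from the robot) down until its detent holds it, and let go of the lever. Then take the lid by the knob at its front and raise it past its balance point, to about 55 degrees, without letting it fly up to its stop; ease it back and finish still holding it by the knob, at rest just below the balance point at about 40 degrees open, where it would fall shut if you let go. The lever stays down, and the other things on the bench stay where they are.

Things in the scene. Friction and masses are not known exactly. Their poses are not given: they have to be found in the camera images.
- washer: bench-top parts washer, a fixed blue open tub 200 mm deep (x), 280 mm wide (y), 105 mm high, under a dark steel lid with a clear window. Origin: centre of the underside, on the work surface. Own axes: -x is the front (knob side, nearer the robot), +x the hinge side, +y its left, -y its right (lever side), z up. Its place and yaw (within 0.3 rad) vary.
- lid_hinge (a point): the middle of the lid's hinge line, at the washer's own (98, 0, 116) mm; the hinge line runs along the washer's y.
- lid (a joint): lid angle in rad: 0 = shut, level; grows as the front rises; stop at 1.35. Locked until the lever is down. Sprung: balance point at 0.85 (49 degrees). Below it the lid falls shut (2.2 N at the knob near shut, 0.7 N at 0.70), above it the spring drives it up (0.8 N at 1.0, 3 N at the stop). Light damping, hardly any friction. Lid 280 mm wide, 12 mm thick, front edge 202 mm from the hinge line.
- lid_knob: black drum knob on the lid: cylinder 28 mm in diameter, 36 mm long, lying along washer y, on a 12 mm thick stem 34 mm ahead of the lid's front edge. Origin: its centre, 250 mm from the hinge line; at lid angle q it is 250 cos q in front of and 250 sin q above the hinge line. Pinch its flat end faces from above, fingers closing along washer y; it can turn between the pads as the lid swings.
- lever (a joint): latch lever angle in rad: 0 = up (latched), grows as it is pressed down, stop at 0.50. Sprung upwards; from 0.17 a detent also resists, up to 6 to 8 N on the pad; past about 0.35 it snaps over and keeps the lever down at about 0.48. Let go earlier and it springs back up.
- lever_pad: black pad 36 x 36 x 10 mm at the front end of the steel latch lever, on the washer's right. Origin: the pad's centre, 100 mm in front of the lever's pivot, which lies at the washer's own (-20, -172, 105) mm, parallel to its y. Pad centre 130 mm above the surface when up, 80 mm when down (its top 85 mm); tilted 0.25 rad either way; its place over the table shifts under 4 mm.
- holder_a: bystander: dark steel tool holder with a taper, standing, 62 mm in diameter, 135 mm high, near the washer's right side behind the lever pad. Origin: centre of its foot.
- holder_b: bystander: a second such tool holder, standing at the left of the bench. Origin: centre of its foot.
- flange: bystander: aluminium ring 90 mm across, 20 mm high, lying at the washer's left front corner. Origin: centre of its underside.
- jaw: bystander: aluminium vice jaw 50 x 110 x 30 mm with two holes, at the left of the bench. Origin: centre of its underside.
- oil: bystander: white plastic bottle 60 mm in diameter, 170 mm high, standing at the left of the bench. Origin: centre of its foot.
- wrench: bystander: steel wrench 190 mm long lying flat on the surface in front of the washer, under the knob. Origin: centre of its underside.
- carton: bystander: closed cardboard carton 80 x 130 x 60 mm at the right of the bench. Origin: centre of its underside.

How it is judged:
On the way, in this order (a step that is already met when the one before it is completed fails the run):
1. the lever is held down by its detent (above 0.43 rad) with the fingers off it (value of joint lever above 0.43 rad and contact force between the fingers and lever_pad below 0.1 N), for 0.2 s.
2. the lid, held by its knob, is past its balance point (above 0.88 rad) (value of joint lid above 0.88 rad and contact force between the fingers and lid_knob above 0.2 N), for 0.2 s.
At the end, for the whole second after the job is handed in: The fingers hold the lid by its knob (more than 0.3 N), at rest (under 0.05 rad/s), at 0.60 to 0.83 rad open (34 to 47 degrees), below the balance point at 0.85; the lever is down (above 0.43 rad) and untouched; no bystander is 30 mm or more from where it stood (all of step 1 and value of joint lid between 0.6 and 0.83 rad and velocity of joint lid between -0.05 and 0.05 rad/s and contact force between the fingers and lid_knob above 0.3 N and distance of each of holder_a, holder_b, flange, jaw, oil, wrench, carton from where it was at the start of the episode below 0.03 m); the arm keeps its last pose, push and grip.
It fails at once if the lid flies up to its stop (above 1.25 rad) (value of joint lid above 1.25 rad).
It fails at once if a bystander is moved by more than 30 mm or knocked over (distance of any of holder_a, holder_b, flange, jaw, oil, wrench, carton from where it was at the start of the episode above 0.03 m or angle between any of holder_a, holder_b, flange, jaw, oil, wrench, carton's own z axis and vertical above 0.4 rad).
It also fails if it takes over 58 s, if anything falls off the work surface, if the arm or the gripper's body presses on something with over 40 N, if the wrist force passes 120 N, or if a joint passes its speed limit or range.

## Working session

There is one attempt and no reset: what is moved stays moved. The work goes in short steps, Python scripts to look and compute and a tool call to move; the robot and the scene stay as the last step left them, time stands still between calls to the robot, and variables do not carry over. Pictures are saved under pics/ and viewed, about 8 in all and at most 12, crops included, and the job is handed in when it is done.

Besides the shell and the picture viewer there is one more tool, called after "Call:" as a command line: name --argument value ..., lists and objects as JSON in quotes. drive_tool: Moves the arm, as the interface text tells. Its arguments: {"type":"object","properties":{"targets":{"type":"array","items":{"type":"object","properties":{"x":{"type":"number"},"y":{"type":"number"},"z":{"type":"number"},"rx":{"type":"number"},"ry":{"type":"number"},"rz":{"type":"number"},"fingers":{"type":"number"}}}},"force":{"type":"number"}},"required":["targets"]}

```bash
ls; mkdir -p pics; python3 - <<'E'
from bench import telemetry, vision, order, manip
import cv2
for n in("scene","top"):
    im=vision.snapshot(n); cv2.imwrite(f"pics/{n}0.png",im[:,:,::-1]); print(n,vision.get_calibration(n))
print(telemetry.state(), manip.tcp_to_tips)
E
```

```text
pics
scene {'camera_matrix': array([[370.69776526,   0.        , 319.13113611],
       [  0.        , 370.69776526, 203.91268579],
       [  0.        ,   0.        ,   1.        ]]), 'k1': -0.048124419082393156, 'rvec': array([ 2.35616324,  1.22625149, -0.30998702]), 'tvec': array([-0.30996935, -0.3698365 ,  1.3073546 ])}
top {'camera_matrix': array([[390.16590112,   0.        , 318.2903586 ],
       [  0.        , 390.16590112, 193.72105924],
       [  0.        ,   0.        ,   1.        ]]), 'k1': -0.0034245184861236002, 'rvec': array([ 2.1779291 , -2.15210149,  0.12336489]), 'tvec': array([-0.05816682,  0.57793474,  1.23764867])}
{'time_s': 0.1, 'q': array([-1.37718827,  0.33383125,  0.03987325,  1.46615677, -0.01335949,
        1.34328625, -0.05847295]), 'qd': array([ 0.00288468, -0.00204644,  0.00057069, -0.00258798, -0.00106349,
        0.00084991,  0.00063884]), 'effort': array([ 4.33555208e-03, -6.57801461e+01,  1.34029269e+00, -4.04706144e+01,
       -5.95482951e-02,  4.09032649e-02,  4.89611091e-05]), 'tool_pos': array([0.18754358, 0.62196371, 0.24376677]), 'tcp_rot': array([-3.14018241e+00,  1.33700586e-04,  2.84880570e+00]), 'contact_force': array([ 0.77651266, -0.40548025,  0.11671968]), 'moment': array([-0.01658821, -0.02750058, -0.06430236]), 'opening': 0.08690703879865291} 0.022
```

View pics/top0.png

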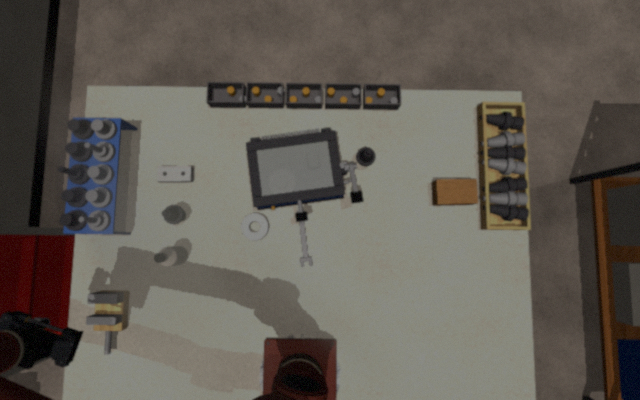

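View pics/scene0.png

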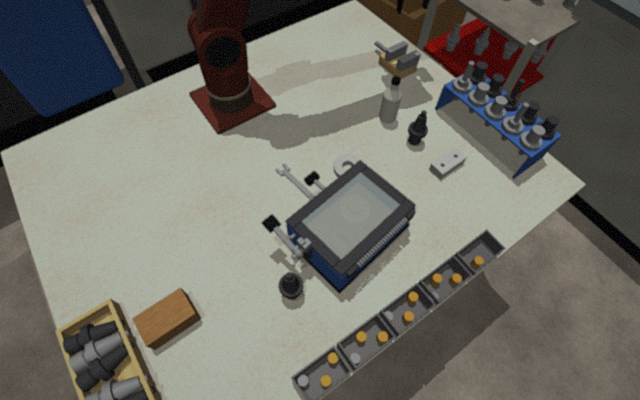

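Top view: the lid spans about (247-343, 128-208), with the knob at about (301,216), pad (357,197) and holder_a (366,156). In the scene view the knob is at about (312,178) and the pad at (270,223). I'll enlarge both.

```bash
python3 - <<'E'
import cv2,numpy as np
a=cv2.imread("pics/top0.png")[115:240,235:385]; b=cv2.imread("pics/scene0.png")[150:310,250:420]
a=cv2.resize(a,None,fx=5.3,fy=4.8*5.3/4.8*1.0,interpolation=cv2.INTER_CUBIC)[:600,:800]
a=np.clip(a*1.6,0,255).astype('uint8'); cv2.imwrite("pics/topc.png",a)
b=cv2.resize(b,None,fx=3.75,fy=3.75,interpolation=cv2.INTER_CUBIC); b=np.clip(b*1.6,0,255).astype('uint8');cv2.imwrite("pics/scenec.png",b);print(a.shape,b.shape)
E
```

```text
(600, 795, 3) (600, 638, 3)
```

View pics/topc.png

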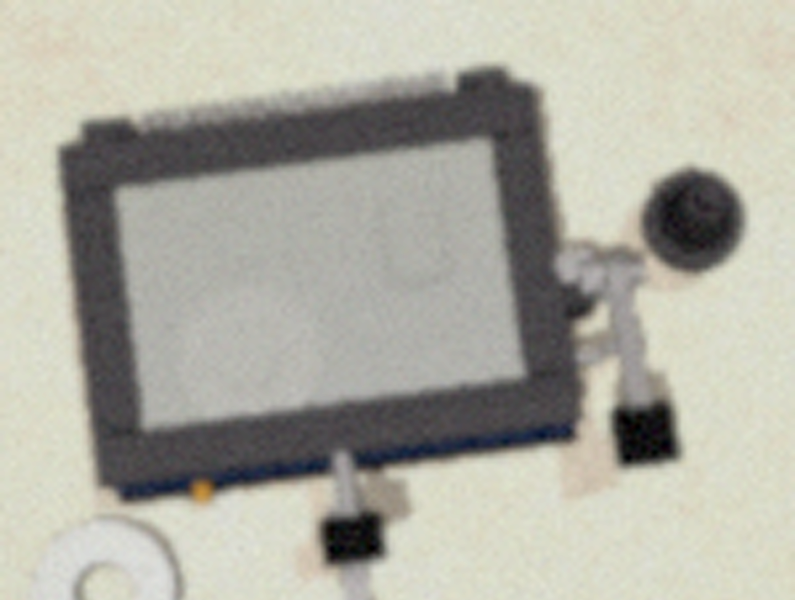

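View pics/scenec.png

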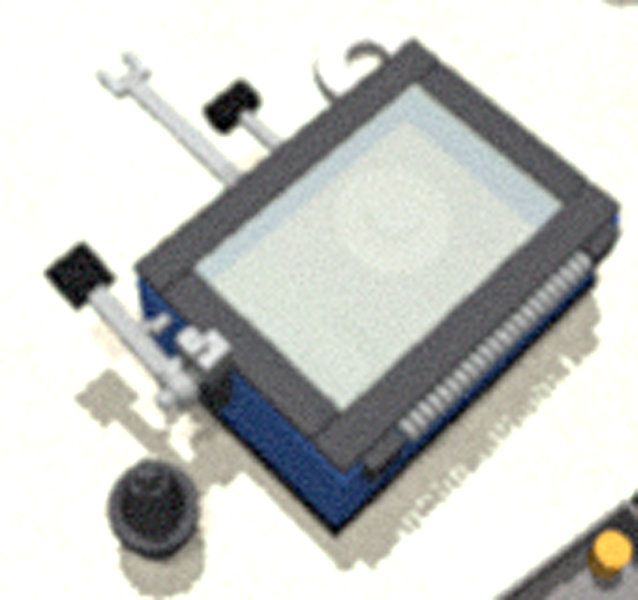

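```bash
cat > h.py <<'E'
import numpy as np,cv2
from bench import telemetry, vision, order, manip
from scipy.optimize import least_squares
from scipy.spatial.transform import Rotation as R
def proj(n,P):
    c=vision.get_calibration(n); return cv2.projectPoints(np.array(P,float).reshape(-1,1,3),c['rvec'],c['tvec'],c['camera_matrix'],np.array([c['k1'],0,0,0.]))[0].reshape(-1,2)
def w2b(p,P):
    return (R.from_euler('z',p[2]).apply(np.atleast_2d(P)))+[p[0],p[1],0]
E
python3 - <<'E'
from h import *
mdl=np.array([[-152,0,116],[-117,-172,130],[-104,-140,122],[-104,140,122]])/1e3
ct=lambda p:np.array([235,115])+(np.array(p)+.5)/5.3-.5
cs=lambda p:np.array([250,150])+(np.array(p)+.5)/3.75-.5
T=ct([[353,537],[645,433],[577,430],[102,485]]); S=cs([[232,106],[80,275],[138,265],[415,40]])
f=lambda p:np.r_[(proj('top',w2b(p,mdl))-T).ravel(),(proj('scene',w2b(p,mdl))-S).ravel()]
r=least_squares(f,[.6,0,0]);print(r.x,r.fun.round(2))
p=r.x;np.save('p.npy',p)
print(w2b(p,mdl[:2]), w2b(p,[.098,0,.116]))
for n,X in(('top',T),('scene',S)):
    print([least_squares(lambda q:(proj(n,[q[0],q[1],z])-X[i]).ravel(),p[:2]).x.round(4) for i,z in((0,.116),(1,.13))])
E
```

```text
[0.65206144 0.022139   0.14489558] [-0.17 -0.17 -0.11  0.04  1.38 -1.96 -1.03 -0.1   0.62  0.14  0.14 -0.21
 -1.95 -0.48  0.26 -1.45]
[[ 5.01654251e-01  1.91860291e-04  1.16000000e-01]
 [ 5.61122412e-01 -1.64952131e-01  1.30000000e-01]] [[0.7490345  0.03628914 0.116     ]]
[array([ 5.012e-01, -3.000e-04]), array([ 0.5613, -0.1653])]
[array([ 0.5003, -0.0009]), array([ 0.5614, -0.1656])]
```

Call:
drive_tool --targets '[{"x": -4.9, "y": -2.72, "z": -0.7, "fingers": 0}, {"x": -4.9, "y": -2.72, "z": -0.7}, {"x": -4.9, "y": -2.72, "z": -0.7}, {"x": -4.9, "y": -2.72, "z": -0.7}, {"x": -4.9, "y": -2.72, "z": -0.7}, {"x": -4.9, "y": -2.72, "z": -0.7}, {"x": -4.9, "y": -2.72, "z": -0.7}, {"x": -4.9, "y": -2.72, "z": -0.7}]' --force 10

```text
invalid input
```

Call:
drive_tool --targets '[{"rz": 0.18}, {"rz": 0.18}, {"rz": 0.18}, {"rz": 0.18}, {"rz": 0.18}, {"rz": 0.18}, {"rz": 0.18}, {"rz": 0.18}, {"rz": 0.18}, {"rz": 0.18}, {"rz": 0.18}, {"rz": 0.18}]'

```text
invalid input
```

Call:
drive_tool --targets '[{"rz": 0.18}, {"rz": 0.18}, {"rz": 0.18}, {}]'

```text
invalid input
```

Call:
drive_tool --targets '[{"x": -4.9, "y": -2.72, "z": -0.7, "rx": 0, "ry": 0, "rz": 0, "fingers": 0}, {"x": -4.9, "y": -2.72, "z": -0.7, "rx": 0, "ry": 0, "rz": 0, "fingers": 0}, {"x": -4.9, "y": -2.72, "z": -0.7, "rx": 0, "ry": 0, "rz": 0, "fingers": 0}, {"x": -4.9, "y": -2.72, "z": -0.7, "rx": 0, "ry": 0, "rz": 0, "fingers": 0}, {"x": -4.9, "y": -2.72, "z": -0.7, "rx": 0, "ry": 0, "rz": 0, "fingers": 0}, {"x": -4.9, "y": -2.72, "z": -0.7, "rx": 0, "ry": 0, "rz": 0, "fingers": 0}, {"x": -4.9, "y": -2.72, "z": -0.7, "rx": 0, "ry": 0, "rz": 0, "fingers": 0}, {"x": -4.9, "y": -2.72, "z": -0.7, "rx": 0, "ry": 0, "rz": 0, "fingers": 0}]' --force 10

```text
time_s: 1.1
tool_pos: [0.501, 0.2993, 0.3005]
tcp_rot: [-3.141, -0.0, 2.849]
contact_force: [-0.1, 0.6, -0.0]
opening: 0.0151
```

Call:
drive_tool --targets '[{"x": 0, "y": 0, "z": 0, "rx": 0, "ry": 0, "rz": 0.18, "fingers": 0}, {"x": 0, "y": 0, "z": 0, "rx": 0, "ry": 0, "rz": 0.18, "fingers": 0}, {"x": 0, "y": 0, "z": 0, "rx": 0, "ry": 0, "rz": 0.18, "fingers": 0}, {"x": 0, "y": 0, "z": 0, "rx": 0, "ry": 0, "rz": 0.18, "fingers": 0}, {"x": 0, "y": 0, "z": 0, "rx": 0, "ry": 0, "rz": 0.18, "fingers": 0}, {"x": 0, "y": 0, "z": 0, "rx": 0, "ry": 0, "rz": 0.18, "fingers": 0}, {"x": 0, "y": 0, "z": 0, "rx": 0, "ry": 0, "rz": 0.18, "fingers": 0}, {"x": 0, "y": 0, "z": 0, "rx": 0, "ry": 0, "rz": 0.18, "fingers": 0}, {"x": 0, "y": 0, "z": 0, "rx": 0, "ry": 0, "rz": 0.18, "fingers": 0}, {"x": 0, "y": 0, "z": 0, "rx": 0, "ry": 0, "rz": 0.18, "fingers": 0}, {"x": 0, "y": 0, "z": 0, "rx": 0, "ry": 0, "rz": 0.18, "fingers": 0}, {"x": 0, "y": 0, "z": 0, "rx": 0, "ry": 0, "rz": 0.18, "fingers": 0}]'

```text
time_s: 2.6
tool_pos: [0.4999, 0.3007, 0.3002]
tcp_rot: [3.142, 0.001, 0.683]
contact_force: [-0.6, 0.2, 0.9]
opening: 0.0004
```

Call:
drive_tool --targets '[{"x": 0, "y": 0, "z": 0, "rx": 0, "ry": 0, "rz": 0.18, "fingers": 0}, {"x": 0, "y": 0, "z": 0, "rx": 0, "ry": 0, "rz": 0.18, "fingers": 0}, {"x": 0, "y": 0, "z": 0, "rx": 0, "ry": 0, "rz": 0.18, "fingers": 0}, {"x": 0, "y": 0, "z": 0, "rx": 0, "ry": 0, "rz": 0, "fingers": 0}]'

```text
time_s: 3.1
tool_pos: [0.4999, 0.3008, 0.3002]
tcp_rot: [3.141, 0.001, 0.15]
contact_force: [0.1, -0.2, -0.2]
opening: 0.0007
```

Call:
drive_tool --targets '[{"x": -0.12, "y": 5.87, "z": 0, "rx": 0, "ry": 0, "rz": 0, "fingers": 0}, {"x": -0.12, "y": 5.87, "z": 0, "rx": 0, "ry": 0, "rz": 0, "fingers": 0}, {"x": -0.12, "y": 5.87, "z": 0, "rx": 0, "ry": 0, "rz": 0, "fingers": 0}, {"x": -0.12, "y": 5.87, "z": 0, "rx": 0, "ry": 0, "rz": 0, "fingers": 0}, {"x": -0.12, "y": 5.87, "z": 0, "rx": 0, "ry": 0, "rz": 0, "fingers": 0}, {"x": -0.12, "y": 5.87, "z": 0, "rx": 0, "ry": 0, "rz": 0, "fingers": 0}, {"x": -0.12, "y": 5.87, "z": 0, "rx": 0, "ry": 0, "rz": 0, "fingers": 0}, {"x": -0.12, "y": 5.87, "z": 0, "rx": 0, "ry": 0, "rz": 0, "fingers": 0}, {"x": 0, "y": 0, "z": 4, "rx": 0, "ry": 0, "rz": 0, "fingers": 0}, {"x": 0, "y": 0, "z": 4, "rx": 0, "ry": 0, "rz": 0, "fingers": 0}, {"x": 0, "y": 0, "z": 3.5, "rx": 0, "ry": 0, "rz": 0, "fingers": 0}, {"x": 0, "y": 0, "z": 0, "rx": 0, "ry": 0, "rz": 0, "fingers": 0}]'

```text
time_s: 4.6
tool_pos: [0.5586, -0.1645, 0.1834]
tcp_rot: [-3.141, 0.005, 0.152]
contact_force: [-0.3, 0.0, 0.1]
opening: 0.0002
```

```bash
python3 - <<'E'
from h import *
print(telemetry.state()['tool_pos'],telemetry.state()['q'].round(2))
a=vision.snapshot('top')[115:240,260:430,::-1]; b=vision.snapshot('scene')[130:290,200:370,::-1]
f=lambda a:np.clip(cv2.resize(a,(500,int(500*a.shape[0]/a.shape[1])),interpolation=cv2.INTER_CUBIC)*1.6,0,255).astype('uint8')
a,b=f(a),f(b); h=max(a.shape[0],b.shape[0]); o=np.zeros((h,1000,3),'uint8');o[:a.shape[0],:500]=a;o[:b.shape[0],500:]=b
cv2.imwrite('pics/c1.png',cv2.resize(o,None,fx=.8,fy=.8,interpolation=cv2.INTER_AREA))
E
```

```text
[ 0.55862857 -0.16447293  0.18337146] [-0.51  0.32  0.87  1.74 -0.26  1.21 -0.98]
```

View pics/c1.png

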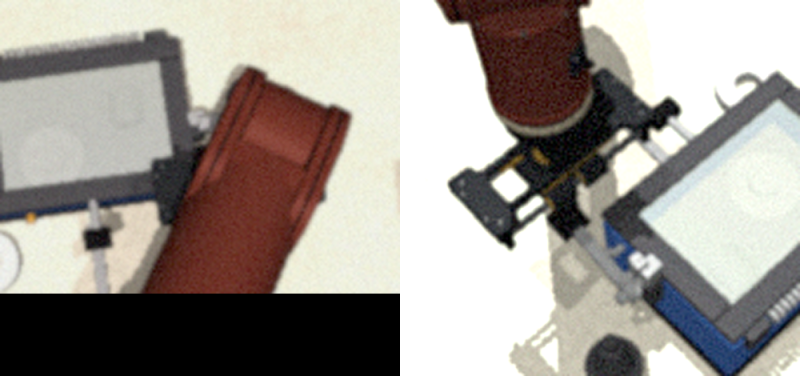

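The closed fingers are right above the pad (pad at about (570,222) in the view, fingers directly over it), and the body clears the lid. Pressing now.

Call:
drive_tool --targets '[{"x": 0.2, "y": 0, "z": 1.5, "rx": 0, "ry": 0, "rz": 0, "fingers": 0}, {"x": 0, "y": 0, "z": 1.2, "rx": 0, "ry": 0, "rz": 0, "fingers": 0}, {"x": 0, "y": 0, "z": 0.8, "rx": 0, "ry": 0, "rz": 0, "fingers": 0}, {"x": 0, "y": 0, "z": 0.8, "rx": 0, "ry": 0, "rz": 0, "fingers": 0}, {"x": 0, "y": 0, "z": 0.8, "rx": 0, "ry": 0, "rz": 0, "fingers": 0}, {"x": 0, "y": 0, "z": 0.8, "rx": 0, "ry": 0, "rz": 0, "fingers": 0}]'

```text
time_s: 5.45
tool_pos: [0.5618, -0.1651, 0.1265]
tcp_rot: [-3.141, 0.001, 0.148]
contact_force: [-2.7, -0.4, 4.4]
opening: 0.0002
```

Call:
drive_tool --targets '[{"x": 0, "y": 0, "z": 0.5, "rx": 0, "ry": 0, "rz": 0, "fingers": 0}, {"x": 0, "y": 0, "z": 0.5, "rx": 0, "ry": 0, "rz": 0, "fingers": 0}, {"x": 0, "y": 0, "z": 0.4, "rx": 0, "ry": 0, "rz": 0, "fingers": 0}, {"x": 0, "y": 0, "z": 0, "rx": 0, "ry": 0, "rz": 0, "fingers": 0}]'

```text
time_s: 5.95
tool_pos: [0.5625, -0.1646, 0.1125]
tcp_rot: [3.141, -0.0, 0.149]
contact_force: [1.5, -0.2, 1.8]
opening: 0.0008
```

Call:
drive_tool --targets '[{"x": 0, "y": 0, "z": 0.3, "rx": 0, "ry": 0, "rz": 0, "fingers": 0}, {"x": 0, "y": 0, "z": 0.2, "rx": 0, "ry": 0, "rz": 0, "fingers": 0}, {"x": 0, "y": 0, "z": 0.0, "rx": 0, "ry": 0, "rz": 0, "fingers": 0}]'

```text
time_s: 6.32
tool_pos: [0.563, -0.1648, 0.1102]
tcp_rot: [-3.14, -0.002, 0.149]
contact_force: [-9.2, 3.5, 29.7]
opening: 0.0004
```

Call:
drive_tool --targets '[{"x": 0, "y": 0, "z": -1.5, "rx": 0, "ry": 0, "rz": 0, "fingers": 0}, {"x": 0, "y": 0, "z": -3.5, "rx": 0, "ry": 0, "rz": 0, "fingers": 0}, {"x": 0, "y": 0, "z": -4.5, "rx": 0, "ry": 0, "rz": 0, "fingers": 0}, {"x": 0, "y": 0, "z": -4.5, "rx": 0, "ry": 0, "rz": 0, "fingers": 0}, {"x": -0.92, "y": -4.31, "z": 0, "rx": 0, "ry": 0, "rz": 0, "fingers": 85}, {"x": -0.92, "y": -4.31, "z": 0, "rx": 0, "ry": 0, "rz": 0, "fingers": 85}, {"x": -0.92, "y": -4.31, "z": 0, "rx": 0, "ry": 0, "rz": 0, "fingers": 85}, {"x": -0.92, "y": -4.31, "z": 0, "rx": 0, "ry": 0, "rz": 0, "fingers": 85}, {"x": 0, "y": 0, "z": 0, "rx": 0, "ry": 0, "rz": 0, "fingers": 85}]'

```text
time_s: 7.45
tool_pos: [0.4992, 0.0039, 0.2475]
tcp_rot: [-3.14, 0.0, 0.155]
contact_force: [0.6, -0.8, -0.7]
opening: 0.0427
```

```bash
python3 - <<'E'
from h import *
print(telemetry.state()['tool_pos'],telemetry.state()['tcp_rot'])
b=vision.snapshot('scene')[130:290,200:400,::-1]
b=np.clip(cv2.resize(b,None,fx=3.75,fy=3.75,interpolation=cv2.INTER_CUBIC)*1.6,0,255).astype('uint8')
p=np.load('p.npy'); 
print((proj('scene',w2b(p,[[-.117,-.172,.130],[-.117,-.172,.080],[-.152,0,.116]]))-[200,130])*3.75)
cv2.imwrite('pics/c2.png',b)
E
```

```text
[0.49920694 0.00391211 0.24748556] [-3.13987497e+00  4.46598506e-04  1.54778448e-01]
[[266.66140751 347.8286238 ]
 [273.81299357 380.46277578]
 [420.46422467 180.15852986]]
```

View pics/c2.png

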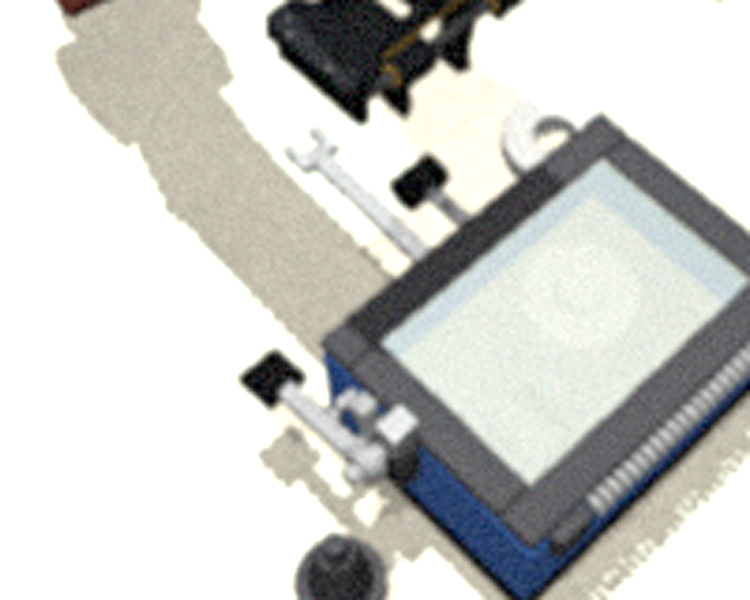

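The lever pad is at (272,377), which matches the predicted down position of (274,380), so the lever is latched. The knob at (419,181) also matches its prediction of (420,180). Descending next.

Call:
drive_tool --targets '[{"x": 0.1, "y": 0.3, "z": 2.5, "rx": 0, "ry": 0, "rz": 0, "fingers": 85}, {"x": 0, "y": 0, "z": 2.5, "rx": 0, "ry": 0, "rz": 0, "fingers": 85}, {"x": 0, "y": 0, "z": 2, "rx": 0, "ry": 0, "rz": 0, "fingers": 85}, {"x": 0, "y": 0, "z": 0, "rx": 0, "ry": 0, "rz": 0, "fingers": 85}, {"x": 0, "y": 0, "z": 0, "rx": 0, "ry": 0, "rz": 0, "fingers": 85}]'

```text
time_s: 8.12
tool_pos: [0.5022, -0.0033, 0.1783]
tcp_rot: [3.141, -0.001, 0.148]
contact_force: [0.3, -0.5, -0.6]
opening: 0.0735
```

Call:
drive_tool --targets '[{"x": -0.05, "y": -0.3, "z": 2.0, "rx": 0, "ry": 0, "rz": 0, "fingers": 85}, {"x": 0, "y": 0, "z": 2.0, "rx": 0, "ry": 0, "rz": 0, "fingers": 85}, {"x": 0, "y": 0, "z": 1.9, "rx": 0, "ry": 0, "rz": 0, "fingers": 85}, {"x": 0, "y": 0, "z": 0, "rx": 0, "ry": 0, "rz": 0, "fingers": 85}, {"x": 0, "y": 0, "z": 0, "rx": 0, "ry": 0, "rz": 0, "fingers": 0}, {"x": 0, "y": 0, "z": 0, "rx": 0, "ry": 0, "rz": 0, "fingers": 0}, {"x": 0, "y": 0, "z": 0, "rx": 0, "ry": 0, "rz": 0, "fingers": 0}, {"x": 0, "y": 0, "z": 0, "rx": 0, "ry": 0, "rz": 0, "fingers": 0}, {"x": 0, "y": 0, "z": 0, "rx": 0, "ry": 0, "rz": 0, "fingers": 0}, {"x": 0, "y": 0, "z": 0, "rx": 0, "ry": 0, "rz": 0, "fingers": 0}]' --force 15

```text
time_s: 9.38
tool_pos: [0.5011, -0.0014, 0.1187]
tcp_rot: [3.139, -0.001, 0.148]
contact_force: [2.2, -6.1, -1.0]
opening: 0.0357
```

```bash
python3 -c "
import numpy as np
q=np.arange(0,.98,.06);d=25*np.c_[-np.diff(np.cos(q)),-np.diff(np.sin(q))]
for a,b in zip(q[1:],d.round(2)):print(a.round(2),b, (501+250*.989*(1-np.cos(a))).round(), (119+250*np.sin(a)).round())"
```

```text
0.06 [ 0.04 -1.5 ] 501.0 134.0
0.12 [ 0.13 -1.49] 503.0 149.0
0.18 [ 0.22 -1.48] 505.0 164.0
0.24 [ 0.31 -1.47] 508.0 178.0
0.3 [ 0.4  -1.45] 512.0 193.0
0.36 [ 0.49 -1.42] 517.0 207.0
0.42 [ 0.57 -1.39] 522.0 221.0
0.48 [ 0.65 -1.35] 529.0 234.0
0.54 [ 0.73 -1.31] 536.0 248.0
0.6 [ 0.81 -1.26] 544.0 260.0
0.66 [ 0.88 -1.21] 553.0 272.0
0.72 [ 0.95 -1.16] 562.0 284.0
0.78 [ 1.02 -1.1 ] 572.0 295.0
0.84 [ 1.09 -1.03] 583.0 305.0
0.9 [ 1.15 -0.97] 595.0 315.0
0.96 [ 1.2 -0.9] 606.0 324.0
```

Call:
drive_tool --targets '[{"x": 0, "y": 0.1, "z": -0.5, "rx": 0, "ry": 0, "rz": 0, "fingers": 0}, {"x": 0.04, "y": 0, "z": -1.0, "rx": 0, "ry": 0, "rz": 0, "fingers": 0}, {"x": 0.13, "y": 0, "z": -1.49, "rx": 0, "ry": 0, "rz": 0, "fingers": 0}, {"x": 0.22, "y": 0, "z": -1.48, "rx": 0, "ry": 0, "rz": 0, "fingers": 0}, {"x": 0, "y": 0, "z": 0, "rx": 0, "ry": 0, "rz": 0, "fingers": 0}]'

```text
time_s: 10.0
tool_pos: [0.5044, -0.0009, 0.1643]
tcp_rot: [3.141, 0.001, 0.148]
contact_force: [-1.0, -5.6, -2.2]
opening: 0.0357
```

Call:
drive_tool --targets '[{"x": 0.31, "y": 0.1, "z": -1.47, "rx": 0, "ry": 0, "rz": 0, "fingers": 0}, {"x": 0.4, "y": 0.1, "z": -1.45, "rx": 0, "ry": 0, "rz": 0, "fingers": 0}, {"x": 0.49, "y": 0, "z": -1.42, "rx": 0, "ry": 0, "rz": 0, "fingers": 0}, {"x": 0.57, "y": 0, "z": -1.39, "rx": 0, "ry": 0, "rz": 0, "fingers": 0}, {"x": 0.65, "y": 0, "z": -1.35, "rx": 0, "ry": 0, "rz": 0, "fingers": 0}, {"x": 0, "y": 0, "z": 0, "rx": 0, "ry": 0, "rz": 0, "fingers": 0}]'

```text
time_s: 10.75
tool_pos: [0.5289, 0.0028, 0.2357]
tcp_rot: [-3.14, 0.001, 0.15]
contact_force: [-7.3, 1.6, 1.8]
opening: 0.036
```

Call:
drive_tool --targets '[{"x": 0.63, "y": 0, "z": -1.31, "rx": 0, "ry": 0, "rz": 0, "fingers": 0}, {"x": 0.76, "y": 0, "z": -1.26, "rx": 0, "ry": 0, "rz": 0, "fingers": 0}, {"x": 0.88, "y": 0, "z": -1.21, "rx": 0, "ry": 0, "rz": 0, "fingers": 0}, {"x": 0.95, "y": 0, "z": -1.16, "rx": 0, "ry": 0, "rz": 0, "fingers": 0}, {"x": 0, "y": 0, "z": 0, "rx": 0, "ry": 0, "rz": 0, "fingers": 0}]'

```text
time_s: 11.38
tool_pos: [0.5619, 0.0077, 0.2853]
tcp_rot: [-3.141, -0.001, 0.15]
contact_force: [-4.1, 6.5, 2.1]
opening: 0.036
```

Call:
drive_tool --targets '[{"x": 0.98, "y": -0.1, "z": -1.1, "rx": 0, "ry": 0, "rz": 0, "fingers": 0}, {"x": 1.09, "y": -0.05, "z": -1.03, "rx": 0, "ry": 0, "rz": 0, "fingers": 0}, {"x": 1.15, "y": 0, "z": -0.97, "rx": 0, "ry": 0, "rz": 0, "fingers": 0}, {"x": 1.2, "y": 0, "z": -0.9, "rx": 0, "ry": 0, "rz": 0, "fingers": 0}, {"x": 0, "y": 0, "z": 0, "rx": 0, "ry": 0, "rz": 0, "fingers": 0}, {"x": 0, "y": 0, "z": 0, "rx": 0, "ry": 0, "rz": 0, "fingers": 0}, {"x": 0, "y": 0, "z": 0, "rx": 0, "ry": 0, "rz": 0, "fingers": 0}]'

```text
time_s: 12.25
tool_pos: [0.6046, 0.0143, 0.3244]
tcp_rot: [3.141, -0.001, 0.149]
contact_force: [-3.4, 1.5, 4.9]
opening: 0.0359
```

```bash
python3 - <<'E'
from h import *
s=telemetry.state();print(s['tool_pos'],s['contact_force'])
p=np.load('p.npy');H=w2b(p,[.098,0,.116])[0]
g=s['tool_pos']-[0,0,.003]-H; g=R.from_euler('z',-p[2]).apply(g); print(g,np.hypot(g[0],g[2]),np.arctan2(g[2],-g[0]))
b=vision.snapshot('scene')[100:290,200:430,::-1]
b=np.clip(cv2.resize(b,None,fx=3.1,fy=3.1,interpolation=cv2.INTER_CUBIC)*1.6,0,255).astype('uint8')
q=.96
for q in(.88,.96):
  print(q,(proj('scene',w2b(p,[[.098-.202*np.cos(q),-.14,.116+.202*np.sin(q)],[.098-.202*np.cos(q),.14,.116+.202*np.sin(q)],[.098-.25*np.cos(q),0,.116+.25*np.sin(q)]]))-[200,100])*3.1)
print((proj('scene',w2b(p,[[-.117,-.172,.130],[-.117,-.172,.080]]))-[200,100])*3.1)
cv2.imwrite('pics/c3.png',b)
E
```

```text
[0.60460151 0.01432748 0.32441844] [-3.37334956  1.5050921   4.90637168]
[-0.1460905  -0.00087697  0.20541844] 0.2520697680337442 0.9526030721837327
0.88 [[317.75418783 339.94877085]
 [588.70345695 121.36351269]
 [434.72841456 167.58992387]]
0.96 [[330.34346255 345.16163693]
 [603.85258396 122.72265871]
 [452.18706227 170.33003169]]
[[220.44009688 380.53832901]
 [226.35207468 407.51589464]]
```

View pics/c3.png

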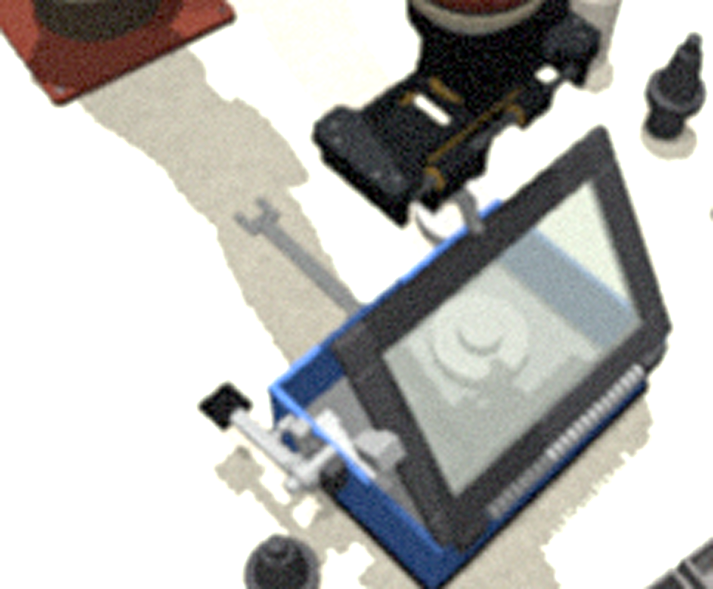

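The lid is at about 0.95 rad: its front corners at (333,345) and (604,127) match the prediction for 0.96, and the lever pad is down at (225,406). Easing back to about 0.71.

Call:
drive_tool --targets '[{"x": -0.6, "y": 0, "z": 0.45, "rx": 0, "ry": 0, "rz": 0, "fingers": 0}, {"x": -0.6, "y": 0, "z": 0.45, "rx": 0, "ry": 0, "rz": 0, "fingers": 0}, {"x": -0.57, "y": 0, "z": 0.48, "rx": 0, "ry": 0, "rz": 0, "fingers": 0}, {"x": -0.58, "y": 0, "z": 0.49, "rx": 0, "ry": 0, "rz": 0, "fingers": 0}, {"x": -0.55, "y": 0, "z": 0.51, "rx": 0, "ry": 0, "rz": 0, "fingers": 0}, {"x": -0.54, "y": 0, "z": 0.52, "rx": 0, "ry": 0, "rz": 0, "fingers": 0}, {"x": -0.51, "y": 0, "z": 0.55, "rx": 0, "ry": 0, "rz": 0, "fingers": 0}, {"x": -0.51, "y": 0, "z": 0.55, "rx": 0, "ry": 0, "rz": 0, "fingers": 0}, {"x": 0, "y": 0, "z": 0, "rx": 0, "ry": 0, "rz": 0, "fingers": 0}, {"x": 0, "y": 0, "z": 0, "rx": 0, "ry": 0, "rz": 0, "fingers": 0}, {"x": 0, "y": 0, "z": 0, "rx": 0, "ry": 0, "rz": 0, "fingers": 0}, {"x": 0, "y": 0, "z": 0, "rx": 0, "ry": 0, "rz": 0, "fingers": 0}]'

```text
time_s: 13.8
tool_pos: [0.5604, 0.0076, 0.2832]
tcp_rot: [3.141, -0.0, 0.149]
contact_force: [4.6, -0.4, -4.9]
opening: 0.0359
```

Call:
drive_tool --targets '[{"x": 0, "y": 0, "z": 0, "rx": 0, "ry": 0, "rz": 0, "fingers": 0}, {"x": 0, "y": 0, "z": 0, "rx": 0, "ry": 0, "rz": 0, "fingers": 0}, {"x": 0, "y": 0, "z": 0, "rx": 0, "ry": 0, "rz": 0, "fingers": 0}, {"x": 0, "y": 0, "z": 0, "rx": 0, "ry": 0, "rz": 0, "fingers": 0}]'

```text
time_s: 14.3
tool_pos: [0.5603, 0.0076, 0.2832]
tcp_rot: [3.141, -0.0, 0.149]
contact_force: [4.6, -0.3, -4.9]
opening: 0.0362
```

```bash
python3 - <<'E'
from h import *
s=telemetry.state();print(s['tool_pos'],s['contact_force'],s['opening'],abs(s['qd']).max())
p=np.load('p.npy');H=w2b(p,[.098,0,.116])[0]
g=s['tool_pos']-[0,0,.003]-H; g=R.from_euler('z',-p[2]).apply(g); print(g,np.hypot(g[0],g[2]),np.arctan2(g[2],-g[0]))
im=vision.snapshot('scene')
b=im[60:310,130:450,::-1]
b=np.clip(cv2.resize(b,None,fx=2.4,fy=2.4,interpolation=cv2.INTER_CUBIC)*1.6,0,255).astype('uint8')
for q in(.6,.71,.83):
  print(q,(proj('scene',w2b(p,[[.098-.202*np.cos(q),y,.116+.202*np.sin(q)]for y in(-.14,.14)]))-[130,60])*2.4)
print((proj('scene',w2b(p,[[-.117,-.172,.130],[-.117,-.172,.080]]))-[130,60])*2.4)
cv2.imwrite('pics/c4.png',b)
E
```

```text
[0.56034483 0.00760237 0.28321664] [ 4.58862972 -0.32853333 -4.94432972] 0.03622948555044124 0.0010582115460353024
[-0.19085444 -0.00114143  0.16421664] 0.25177871877809094 0.7105173845882576
0.6 [[387.71098865 354.74437345]
 [589.23074549 194.9282499 ]]
0.71 [[396.56798147 354.76511504]
 [601.52424412 191.45652795]]
0.83 [[408.40678318 357.30955494]
 [616.83580868 189.88526665]]
[[338.66330081 390.61031923]
 [343.24031588 411.4961765 ]]
```

View pics/c4.png

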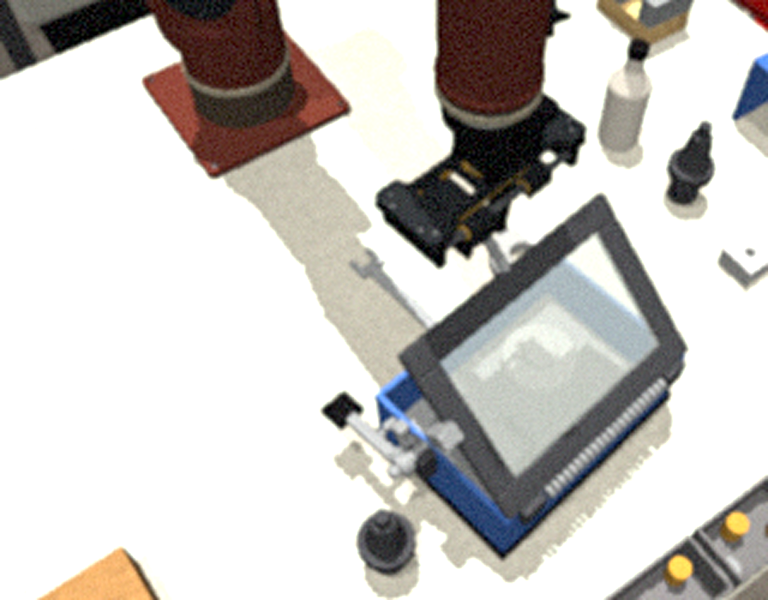

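The lid is at rest at about 0.71 rad, its corners at (402,355) and (600,198). The lever pad is down at (343,410), the bystanders stand where they were, and the knob is still gripped. Handing in.

```bash
python3 -c "
from bench import order; print(order.sign_off())"
```

```text
the job is handed in; nothing more can be done
None
```

I pressed the lever down onto its stop and let go, and it stayed down. I then took the lid by its knob and raised it to about 0.95 rad (55°), held it there for a moment, and eased it back to about 0.71 rad (41°). I handed the job in at about 14.4 s, with the gripper still holding the knob.

- **Lid:** the arm's position put it at 0.71 rad, and the lid corners in the last picture agree to within a few hundredths of a radian. The arm was at rest.
- **Grip:** the fingers were 36 mm apart, the knob's length, with a 15 N grip set. About 7 N of wrist force remained, more than the roughly 0.7 N the lid needs there. I take the rest as a 2 mm mismatch between my arc and the knob's.
- **Lever:** the pad was at its predicted down position in every picture after the press.
- **Bystanders:** those visible in the last picture looked unmoved and upright, but I judged this by eye and measured no distances. The carton was only partly in view.

No check failed or disagreed. My first move calls were refused because the rows lacked fields, and this moved nothing.

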